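# Set a hub pin against the end stop of a V-bed run-out gauge

### The job

Set up the steel hub pin for its run-out check: with the hold-down arm still raised, slide the pin along the V-groove until its end is right up against the end of the stop rod, sprung button flush, pressing it home firmly but gently, without ramming it. Then swing the hold-down arm over and press its roller down onto the pin so that it bears, with the pin still hard against the stop. Leave the arm down, do not touch the dial indicator, and do not disturb the other things on the bench.

Things in the scene. Friction and masses are not known exactly. Their poses are not given: they have to be found in the camera images.
- fixture: V-bed run-out gauge fixed to the bench: grey base 375 x 124 x 22 mm (x = -185 to 190 mm), steel bed 50 mm wide (x = -165 to 150 mm), top 58 mm above the bench, with a 90-degree V-groove 26 mm wide and 13 mm deep along it. Origin: on the bench under the groove's centre line; x runs along the groove towards the end stop, y points to the side of the hold-down hinge, z up.
- stop: end stop: grey block 50 mm wide, 94 mm tall, a clamped steel stop rod, 16 mm across, on the groove's centre line. Its flat end is the stop; a sprung brass button in it (1 to 2 N) stands 2 mm proud and goes flush when the pin is home. The rod projects 5 to 40 mm, as last set: not reported, so feel or see it. Origin: where it leaves the block, fixture x = 150, y = 0, z = 64.8 mm; fixture's axes.
- pin: the loose hub pin: ground steel cylinder 28 mm in diameter and 170 mm long with flat ends, about 0.7 kg, lying in the V-groove some 45 to 110 mm short of the stop rod. Origin: at its centre, on its axis, 64.8 mm above the bench while it lies in the groove; its x axis runs along it towards the stop. Its top is 78.8 mm above the bench. It takes 4 to 13 N to slide it along the groove.
- hold_hinge (a point): hinge axis of the hold-down arm, fixed to the gauge at fixture x = 30, y = 48, z = 109 mm, the hinge axis being the fixture's x. Axes as the fixture's.
- holddown (a joint): angle of the blue hold-down arm, rad: 0 = down, level across the groove, roller just touching the pin; grows as it rises; 1.57 = upright; above that it leans back away from the groove; limit 1.95. Starts at 1.5 to 1.9. The stiff hinge keeps it where it is left; 2 to 3 N at the knob move it. The arm is a bar 16 mm wide and 10 mm thick on the line from hinge to knob.
- hold_knob (a point): centre of the black ball knob, 22 mm across, at the free end of the hold-down arm, 108 mm from the hinge axis. It swings in the plane fixture x = 30 mm.
- roller: black rubber roller 24 mm across and 15 mm wide under the hold-down arm, its axis parallel to the groove. Origin: its centre, 48 mm from the hinge along the arm and 18.2 mm to the arm's underside (the side towards the groove).
- dial: dial indicator above the groove near the stop, fixed on a post behind the stop. Origin: centre of its round case, 56 mm across and 20 mm thick, at fixture x = 106, y = 0, z = 166 mm. Its stem reaches down to 86 mm above the bench, clear above the pin, which slides under it. Not to be touched.
- lock_nut: loose brass hub lock nut, a ring 84 mm across and 24 mm tall, bystander. Origin: centre of its underside.
- magnifier: magnifier stand with green enameled foot 112 mm across, 200 mm tall, bystander, beyond the stop. Origin: centre of its underside; the lens, 90 mm across at 186 mm height, reaches out 118 mm along its -x.
- oil_bottle: white oil bottle with red cap, 48 mm across and 120 mm tall, bystander. Origin: centre of its underside.
Things that resemble listed ones, but are neither listed nor needed, are in the scene too. There is more than one size of the pin; the one meant has the size given above.

How it is judged:
By the outcome, as a careful person would: the job done as asked, in the order asked, and still so for the second after the job is handed in, with the robot touching nothing.
It also fails if it takes over 61 s, if anything falls off the work surface, if the arm or the gripper's body presses on something with over 40 N, if the wrist force passes 120 N, or if a joint passes its speed limit or range.

### The arm

A 6-joint arm with a two-finger parallel gripper is mounted at the origin on the work surface. World frame = base frame: x ahead of the robot, y to its left, z up, the work surface at z = 0. Lengths are in m, angles in degrees, forces in N, time in s.
With the tool pointing down it reaches from about 0.35 to 0.975 m from the base axis. Payload 4.9 kg.
Tool frame: the origin (TCP) lies midway between the tips of the shut fingers; the grasp point (between the pads) lies 19 mm behind it; z points along the fingers, y is the direction in which the jaws open and shut (so a half turn about z gives the same grasp; the last joint's range is limited). The gripper opens to 85 mm and grips with 20 to 120 N. Pads are 22 mm wide; open, the fingers measure 114 mm over their backs; the gripper's body (76 mm by 85 mm) begins 54 mm behind the grasp point. The pads swing forward as they close: fully open they stand 13 mm farther back than shut.
Start: joints at [59.301, 3.019, 92.412, -0, 84.569, -6.818], TCP at [0.253, 0.571, 0.231] pointing down, gripper open.
Joint ranges: [-172.51, 172.51], [-57.92, 126.97], [3.15, 148.05], [-58.71, 238.71], [5.1, 150.11], [-179.66, 179.66]. Speed limits (degrees/s): [147.25, 147.25, 180, 180, 180, 180].

### API

Orientations are given as a 3x3 rotation matrix whose columns are the frame's x, y, z axes.
In Python, from cell import bot gives the robot as it stands.
- The arm moves only by the tool send_rows, never from a script. Its argument "targets" is a list that holds one entry, the list of rows, each a list of 7 numbers: the shift along the tool's x, y, z in mm, then the turn, a rotation vector about the tool's x, y, z in rad, then the closure, from 0 (fully open) to 1 (shut). A call has 1 to 20 rows; each row shifts and turns the pose as measured when the row begins, along the tool's axes as they then stand; what a row does not reach is not made up. A row lasts 1/8 s, in which the tool goes at most 62.5 mm and 10.7 degrees, less where a joint would pass 70% of its speed; a pose out of reach is approached as far as the arm can. A call with a gripper value outside its range is refused whole. The fingers move at their own pace and stop on an object; "newtons" is the grip in N (left out, the last holds). Time passes only in rows, so rows that do not move let the fingers close. It gives the time, the measured TCP pose, the force and the opening at its end, in the units of the state.
- bot.observe(): the state, without advancing time (a new reading comes with each control period).
- bot.snapshot(name): name is "scene" or "top" or "wrist"; returns the picture (480x640x3 uint8, blue, green, red); there is no depth.
- bot.camera_params(name): a dict with "vfov" (degrees; the focal length in pixels is half the picture's height over the tangent of half this angle, whatever the lens; pixels are square), "cx", "cy" (the principal point, pixels), "k1" (the pictures are not rectified: a ray, as slopes to the right and down, at radius r is drawn at 1 + k1 r^2 times it, then the intrinsics apply), "R" (3x3) and "t" (3): a world point X has camera coordinates R X + t; the wrist camera has in their place "T_tool_cam" (4x4, takes a point from camera to tool coordinates, whose origin is the TCP and whose axes are the flange's). Camera axes: x right, y down, z forward; pixel columns grow to the right and rows downward; lengths in m; the calibration is good to about 2 mm. A picture is of the moment at which its call begins: read the wrist's pose just before it. camera_params takes no time and is no camera call.
- bot.finish_job(): hands the job in, once; it reports no verdict.
The state is a dict: "t": time; "qpos": joint angles; "joint_vel": joint speeds; "effort": joint torques, N m; "tool_pos": TCP position; "ee_rot": TCP orientation; "contact_force": force on the tool from outside, world axes, zero at the start; "ft_torque": the same for the moment, N m; "width": finger opening in m.
Only numpy, scipy, OpenCV 4.12 (cv2) and the standard library are available. Lean on these libraries where they do the work, as an engineer would, in place of code of your own. Each camera call takes 0.05 s, during which the arm holds its last target.

## Working session

There is one attempt and no reset: what is moved stays moved. The work goes in short steps, Python scripts to look and compute and a tool call to move; the robot and the scene stay as the last step left them, time stands still between calls to the robot, and variables do not carry over. Pictures are saved under pics/ and viewed, and the job is handed in when it is done.

Besides the shell and the picture viewer there is one more tool, called after "Call:" as a command line: name --argument value ..., lists and objects as JSON in quotes. send_rows: Moves the arm, as the interface text tells. Its arguments: {"type":"object","properties":{"targets":{"type":"array","items":{"type":"array","items":{"type":"array","items":{"type":"number"}}}},"newtons":{"type":"number"}},"required":["targets"]}

```bash
ls; mkdir -p pics; python3 - <<'E'
from cell import bot
import cv2
for n in ("scene","top","wrist"):
    cv2.imwrite(f"pics/{n}0.png",bot.snapshot(n)); print(n,bot.camera_params(n))
print(bot.observe())
E
```

```text
pics
scene {'vfov': 44.68160980204456, 'cx': 313.2169133964955, 'cy': 243.64406038712428, 'k1': -0.023484903552233437, 'R': array([[ 0.56135826,  0.82737034, -0.01830907],
       [ 0.55249446, -0.39114711, -0.73603928],
       [-0.61613861,  0.40306607, -0.67669119]]), 't': array([-0.33966164, -0.20465491,  1.69121837])}
top {'vfov': 55.7311424809554, 'cx': 317.6224482795249, 'cy': 240.93964567245885, 'k1': -0.0569832131767403, 'R': array([[ 0.02080025, -0.99935691,  0.0292082 ],
       [-0.98091793, -0.02604762, -0.19266952],
       [ 0.19330642, -0.02464328, -0.9808289 ]]), 't': array([-0.00851802,  0.55416704,  0.86379432])}
wrist {'vfov': 61.85549815552236, 'cx': 322.3194793116606, 'cy': 247.51719433490362, 'k1': 0.015967017018465868, 'T_tool_cam': array([[ 9.58554195e-05, -9.45396351e-01, -3.25922890e-01,
         8.33167405e-02],
       [ 9.99999259e-01, -3.04877439e-04,  1.17845472e-03,
         1.29995587e-03],
       [-1.21347333e-03, -3.25922762e-01,  9.45395621e-01,
        -1.43139310e-01],
       [ 0.00000000e+00,  0.00000000e+00,  0.00000000e+00,
         1.00000000e+00]])}
{'t': 0.15, 'qpos': array([ 5.92993368e+01,  3.04919912e+00,  9.24741085e+01,  2.88819212e-04,
        8.45691982e+01, -6.81938899e+00]), 'joint_vel': array([-0.05033383, -0.15797964, -0.21034331,  0.10650107, -0.04956736,
        0.07276804]), 'effort': array([ 1.02152459e-03, -3.94238913e+01, -3.70723379e+01, -1.28004731e-04,
        4.62839918e-03, -1.54056335e-05]), 'tool_pos': array([0.25278567, 0.57106376, 0.23033772]), 'ee_rot': array([[-9.14386041e-01,  4.04842539e-01, -8.28618513e-04],
       [ 4.04843340e-01,  9.14385012e-01, -1.38568684e-03],
       [ 1.96691370e-04, -1.60251339e-03, -9.99998697e-01]]), 'contact_force': array([0.3876405 , 0.92134238, 0.38994537]), 'ft_torque': array([0.01384127, 0.01811231, 0.04582894]), 'width': 0.08530285324816052}
```

View pics/scene0.png

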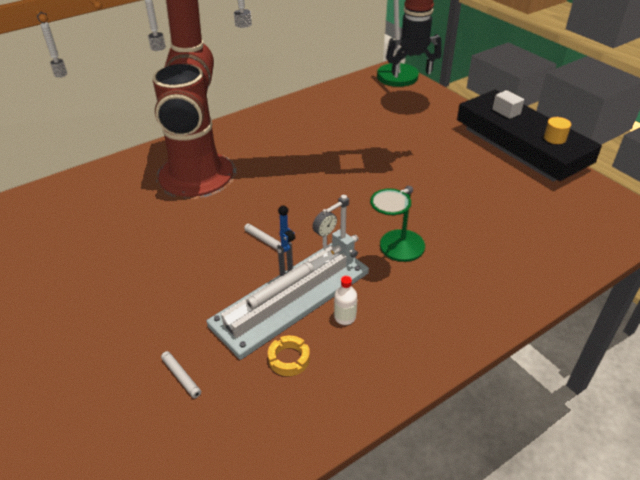

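View pics/top0.png

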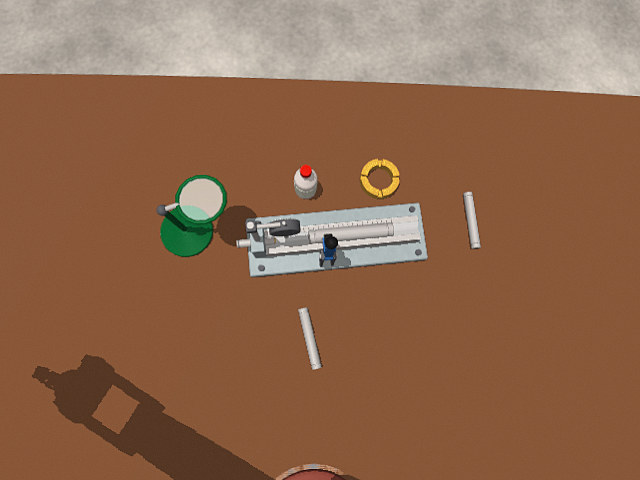

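View pics/wrist0.png

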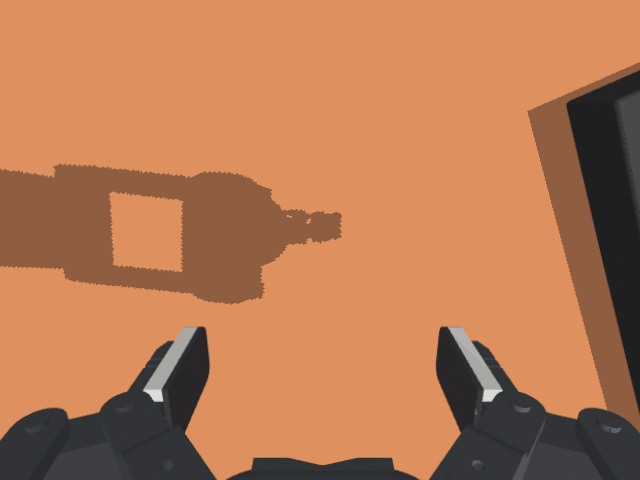

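The top view shows the fixture at about (335,240), with the pin in the groove at (350,232). The look-alikes are a thinner pin at (310,338) and another at (472,220), both loose on the bench. The pin I want is the one in the groove. I'll check it in a close crop and pick the fixture corners.

```bash
cat > h.py <<'E'
import numpy as np, cv2
from cell import bot
def prm(n,obs=None):
    p=bot.camera_params(n); f=240/np.tan(np.radians(p['vfov']/2))
    if n=='wrist':
        T=np.eye(4);T[:3,:3]=obs['ee_rot'];T[:3,3]=obs['tool_pos'];W=np.linalg.inv(T@p['T_tool_cam']);R,t=W[:3,:3],W[:3,3]
    else: R,t=p['R'],p['t']
    return R,t,np.array([[f,0,p['cx']],[0,f,p['cy']],[0,0,1]]),np.array([p['k1'],0,0,0.])
def proj(P,X):
    R,t,K,d=P; return cv2.projectPoints(np.atleast_2d(np.array(X,float)),cv2.Rodrigues(R)[0],t,K,d)[0][:,0]
def ray(P,uv):
    R,t,K,d=P; s=cv2.undistortPoints(np.array(uv,float).reshape(-1,1,2),K,d)[:,0]
    D=np.c_[s,np.ones(len(s))]@R; return -R.T@t,D
def onz(P,uv,z):
    c,D=ray(P,uv); return c+D*((z-c[2])/D[:,2])[:,None]
E
python3 - <<'E'
import cv2
a=cv2.imread('pics/top0.png')[190:290,225:445]; cv2.imwrite('pics/topc.png',cv2.resize(a,None,fx=3.6,fy=3.6,interpolation=cv2.INTER_CUBIC))
a=cv2.imread('pics/scene0.png')[185:355,200:400]; cv2.imwrite('pics/scenec.png',cv2.resize(a,None,fx=3.5,fy=3.5,interpolation=cv2.INTER_CUBIC))
E
```

```text
(no output)
```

View pics/topc.png

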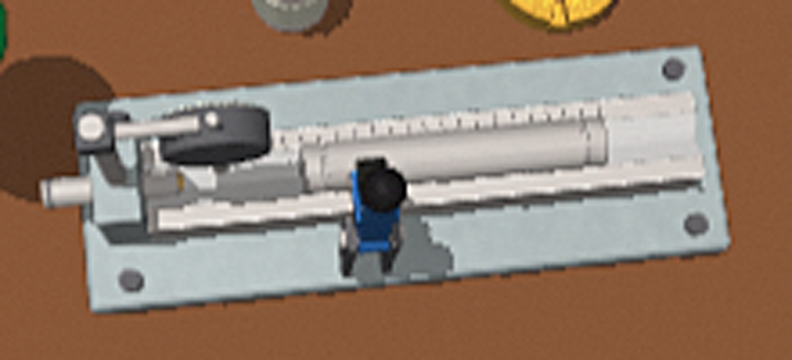

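View pics/scenec.png

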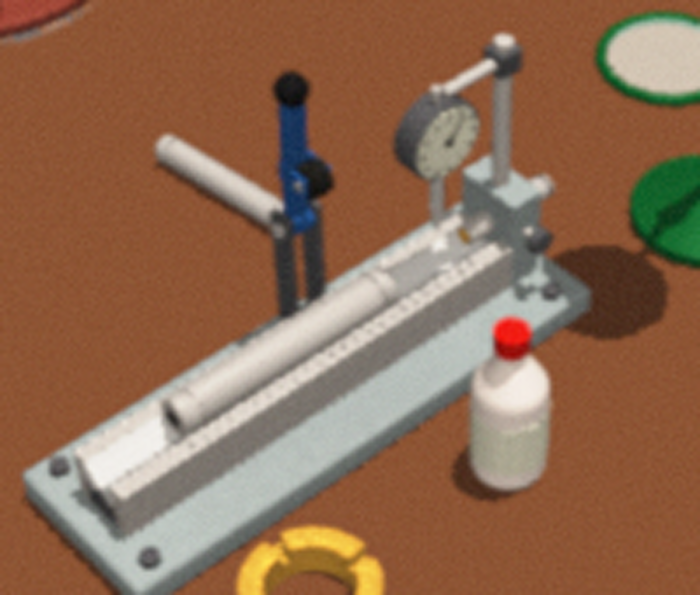

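```bash
cat >> h.py <<'E'
def fix2w(F,p): # F: x,y,yaw ; p in m
    c,s=np.cos(F[2]),np.sin(F[2]); p=np.atleast_2d(np.array(p,float))
    return np.c_[F[0]+c*p[:,0]-s*p[:,1],F[1]+s*p[:,0]+c*p[:,1],p[:,2]]
E
python3 - <<'E'
from h import *
from scipy.optimize import least_squares
T=prm('top');S=prm('scene')
u=lambda l,o,k:[(a/k+o[0]-.5+.5/k,b/k+o[1]-.5+.5/k) for a,b in l]
tu=u([(698,46),(730,246),(92,312)],(225,190),3.6); tp=[(-.185,-.062,.022),(-.185,.062,.022),(.190,.062,.022)]
su=u([(25,478),(140,594),(590,293)],(200,185),3.5); sp=[(-.185,.062,.022),(-.185,-.062,.022),(.190,-.062,.022)]
print(onz(T,tu,.022),onz(S,su,.022))
f=lambda F:np.r_[(proj(T,fix2w(F,tp))-tu).ravel(),(proj(S,fix2w(F,sp))-su).ravel()]
r=least_squares(f,[.6,0,1.57]);print(r.x,np.degrees(r.x[2]),r.fun.round(2))
for nm,P,a,b in(('t',T,tu,tp),('s',S,su,sp)):
    rr=least_squares(lambda F:(proj(P,fix2w(F,b))-a).ravel(),[.6,0,1.57]);print(nm,rr.x,rr.fun.round(2))
F=r.x
def tofix(W):
    d=W-np.r_[F[:2],0];c,s=np.cos(F[2]),np.sin(F[2]);return np.c_[c*d[:,0]+s*d[:,1],-s*d[:,0]+c*d[:,1],W[:,2]]*1e3
# pin ends (top edge points)
e=u([(303,163),(606,142)],(225,190),3.6);print('pin ends top z~.0755',tofix(onz(T,e,.0755)))
e=u([(178,415),(385,285)],(200,185),3.5);print('pin ends scene',tofix(onz(S,e,.0648)))
e=u([(380,186)],(225,190),3.6)+[];k=[0,0]
# knob: find angle
from scipy.optimize import minimize
ks=np.array(u([(380,187)],(225,190),3.6));kk=np.array(u([(291,88)],(200,185),3.5))
def kp(a):return fix2w(F,(.03,.048-.108*np.cos(a),.109+.108*np.sin(a)))
for a in np.arange(1.4,1.96,.05):print(round(a,2),(proj(T,kp(a))-ks).round(1),(proj(S,kp(a))-kk).round(1))
E
```

```text
[[ 0.6507143  -0.21151494  0.022     ]
 [ 0.5301946  -0.22763858  0.022     ]
 [ 0.48273663  0.14092669  0.022     ]] [[ 0.53811499 -0.23019446  0.022     ]
 [ 0.65537326 -0.21446862  0.022     ]
 [ 0.61111037  0.1513186   0.022     ]]
[ 0.56945907 -0.03848062  1.69860857] 97.32310184398044 [ 1.13 -1.67  1.03 -0.61 -0.53 -0.5  -1.24 -2.   -0.03 -0.37  1.05 -2.23]
t [ 0.56758154 -0.03737862  1.69784153] [ 0.68 -0.79  0.53  0.33 -1.14  0.32]
s [ 0.572679   -0.04024704  1.70013182] [-1.27 -0.59  0.1   1.16  1.25 -1.21]
pin ends top z~.0755 [[ 6.17972856e+01 -7.40059661e-02  7.55000000e+01]
 [-1.06609237e+02  4.98638610e+00  7.55000000e+01]]
pin ends scene [[-105.55126313    0.22482416   64.8       ]
 [  59.59527908   -0.54624808   64.8       ]]
1.4 [[ 0.3 -8.5]] [[4.9 3.9]]
1.45 [[ 0.7 -5.4]] [[3.2 2.4]]
1.5 [[ 1.1 -2.3]] [[1.6 1. ]]
1.55 [[1.4 0.8]] [[-0.1 -0.3]]
1.6 [[1.8 4. ]] [[-1.7 -1.5]]
1.65 [[2.2 7.2]] [[-3.3 -2.6]]
1.7 [[ 2.5 10.5]] [[-4.9 -3.5]]
1.75 [[ 2.8 13.7]] [[-6.5 -4.4]]
1.8 [[ 3.2 17. ]] [[-8.  -5.2]]
1.85 [[ 3.5 20.2]] [[-9.5 -5.8]]
1.9 [[ 3.7 23.4]] [[-11.   -6.3]]
1.95 [[ 4.  26.6]] [[-12.4  -6.7]]
```

```bash
cat >> h.py <<'E'
from scipy.spatial.transform import Rotation as Ro, Slerp
def plan(tp,R2,n,c=0):
    o=bot.observe(); p,R=o['tool_pos'],Ro.from_matrix(o['ee_rot']); R2=Ro.from_matrix(R2)
    dv=(R.inv()*R2).as_rotvec()/n; rows=[]
    for i in range(n):
        Ri=R*Ro.from_rotvec(dv*i); s=Ri.inv().apply((np.array(tp)-p)/n)*1e3
        rows.append([round(float(x),1) for x in s]+[round(float(x),3) for x in dv]+[c])
    print(rows); return rows
def Rdown(a): # tool x at world angle a (rad), z down
    x=np.array([np.cos(a),np.sin(a),0]);z=np.array([0,0,-1.]);return np.c_[x,np.cross(z,x),z]
E
python3 - <<'E'
from h import *
plan([.63,-.04,.40],Rdown(np.radians(7.3)),16,1)
E
```

```text
[[-37.0, -25.4, -10.6, -0.0, 0.0, 0.162, 1], [-40.6, -19.1, -10.6, -0.0, 0.0, 0.162, 1], [-43.2, -12.3, -10.6, -0.0, 0.0, 0.162, 1], [-44.6, -5.1, -10.6, -0.0, 0.0, 0.162, 1], [-44.8, 2.2, -10.6, -0.0, 0.0, 0.162, 1], [-43.9, 9.4, -10.6, -0.0, 0.0, 0.162, 1], [-41.8, 16.3, -10.6, -0.0, 0.0, 0.162, 1], [-38.6, 22.9, -10.6, -0.0, 0.0, 0.162, 1], [-34.4, 28.8, -10.6, -0.0, 0.0, 0.162, 1], [-29.3, 34.0, -10.6, -0.0, 0.0, 0.162, 1], [-23.4, 38.3, -10.6, -0.0, 0.0, 0.162, 1], [-16.9, 41.6, -10.6, -0.0, 0.0, 0.162, 1], [-10.0, 43.8, -10.6, -0.0, 0.0, 0.162, 1], [-2.8, 44.8, -10.6, -0.0, 0.0, 0.162, 1], [4.5, 44.7, -10.6, -0.0, 0.0, 0.162, 1], [11.7, 43.3, -10.6, -0.0, 0.0, 0.162, 1]]
```

Call:
send_rows --targets '[[[-37,-25,-25,0,0,0.162,1],[-41,-19,-25,0,0,0.162,1],[-43,-12,-25,0,0,0.162,1],[-45,-5,-25,0,0,0.162,1],[-45,2,-20,0,0,0.162,1],[-44,9,-15,0,0,0.162,1],[-42,16,-10,0,0,0.162,1],[-39,23,-5,0,0,0.162,1],[-34,29,-5,0,0,0.162,1],[-29,34,-5,0,0,0.162,1],[-23,38,0,0,0,0.162,1],[-17,42,0,0,0,0.162,1],[-10,44,0,0,0,0.162,1],[-3,45,0,0,0,0.162,1],[4,45,0,0,0,0.162,1],[12,43,0,0,0,0.162,1]]]'

```text
t: 2.15
tool_pos: [0.6163, -0.0722, 0.3916]
ee_rot: [[0.999, 0.052, -0.005], [0.051, -0.999, -0.006], [-0.005, 0.006, -1.0]]
contact_force: [0.1, 0.4, -0.5]
width: -0.0002
```

```bash
python3 - <<'E'
from h import *
import pickle
o=bot.observe();im=bot.snapshot('wrist');pickle.dump(o,open('w1.pkl','wb'))
print(o['joint_vel'].round(2),o['qpos'].round(1));cv2.imwrite('pics/w1.png',im)
E
```

```text
[-26.76  27.13 -26.52   0.09  -0.71  49.24] [-13.4  -0.   80.5  -0.4  99.7  73.6]
```

View pics/w1.png

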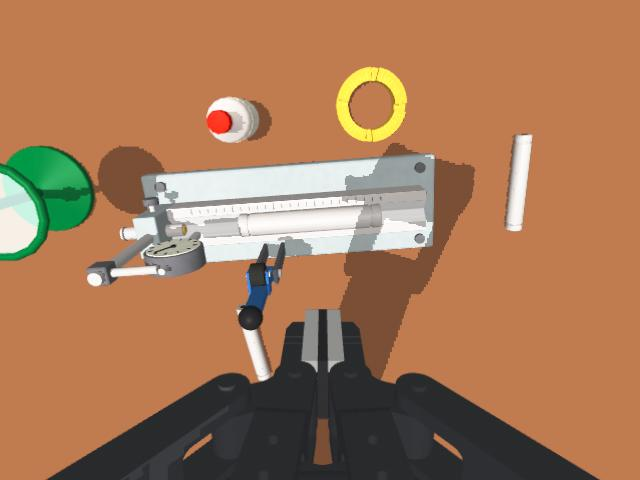

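The wrist view shows the pin in the groove from (240,225) to (378,215). The stop rod with its brass button is at (183,230), the knob at (250,317), and the dial at (175,256). The arm was still moving, so I'll re-take it at rest.

```bash
python3 - <<'E'
from h import *
import pickle
bot.snapshot('wrist')
o=bot.observe();im=bot.snapshot('wrist');pickle.dump(o,open('w1.pkl','wb'))
print(o['joint_vel'].round(2),o['tool_pos'],o['ee_rot'].round(3));cv2.imwrite('pics/w1.png',im)
a=im[140:290,80:460];cv2.imwrite('pics/w1c.png',cv2.resize(a,None,fx=2.1,fy=2.1,interpolation=cv2.INTER_CUBIC))
a=im[190:260,150:290];cv2.imwrite('pics/w1d.png',cv2.resize(a,None,fx=5,fy=5,interpolation=cv2.INTER_CUBIC))
E
```

```text
[ 2.89 -2.35  1.74  2.12  1.71 -3.08] [ 0.61664164 -0.07446125  0.39007915] [[ 0.999  0.051 -0.007]
 [ 0.051 -0.999 -0.007]
 [-0.007  0.007 -1.   ]]
```

View pics/w1c.png

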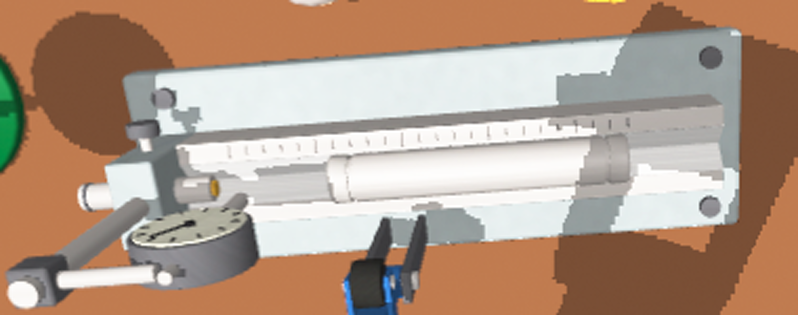

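View pics/w1d.png

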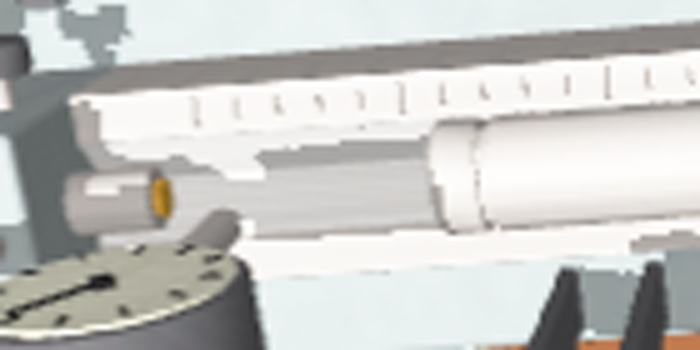

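View pics/w1.png

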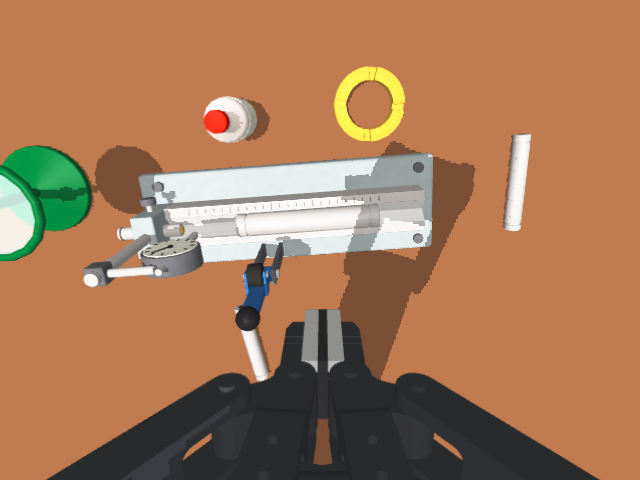

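```bash
python3 - <<'E'
from h import *
import pickle
from scipy.optimize import least_squares
o=pickle.load(open('w1.pkl','rb'))
T=prm('top');S=prm('scene');W=prm('wrist',o)
u=lambda l,o,k:[(a/k+o[0]-.5+.5/k,b/k+o[1]-.5+.5/k) for a,b in l]
tu=u([(698,46),(730,246),(92,312)],(225,190),3.6); tp=[(-.185,-.062,.022),(-.185,.062,.022),(.190,.062,.022)]
su=u([(25,478),(140,594),(590,293)],(200,185),3.5); sp=[(-.185,.062,.022),(-.185,-.062,.022),(.190,-.062,.022)]
wu=u([(742,30),(740,223),(124,74)],(80,140),2.1); wp=[(-.185,-.062,.022),(-.185,.062,.022),(.190,-.062,.022)]
def fit(g):
    r=least_squares(lambda F:np.concatenate([(proj(P,fix2w(F,b))-a).ravel()for P,a,b in g]),[.6,0,1.57]);return r.x,r.fun.round(1)
print(fit([(W,wu,wp)]));F,res=fit([(T,tu,tp),(S,su,sp),(W,wu,wp)]);print(F,res)
FW=fit([(W,wu,wp)])[0]
for F in (F,FW):
    def tofix(Wd):
        d=Wd-np.r_[F[:2],0];c,s=np.cos(F[2]),np.sin(F[2]);return (np.c_[c*d[:,0]+s*d[:,1],-s*d[:,0]+c*d[:,1],Wd[:,2]]*1e3).round(1)
    print('pin front/rear top',tofix(onz(W,u([(332,177),(628,160)],(80,140),2.1),.0770)))
    print('rod button',tofix(onz(W,u([(162,197),(152,200)],(150,190),5),.0648)))
    k=np.array([(247,318)])
    for a in np.arange(1.4,1.9,.1):print(round(a,2),(proj(W,fix2w(F,(.03,.048-.108*np.cos(a),.109+.108*np.sin(a))))-k).round(1))
    print('nut',tofix(onz(W,[(370,104)],.024)),'bottle',tofix(onz(W,[(217,122)],.12)))
    print('bed end/top y', tofix(onz(W,u([(722,99),(722,184)],(80,140),2.1),.058)))
E
```

```text
(array([ 0.57113442, -0.03804714,  1.69430738]), array([ 1.5, -0.7,  0.5,  1. , -2. ,  0.3]))
[ 0.57051725 -0.03826485  1.69583581] [ 1.1 -1.9  0.9 -0.9 -0.7 -1.3 -1.  -1.9  0.1 -0.2  1.5 -1.8  1.5 -0.4
  0.7  1.3 -1.8  1. ]
pin front/rear top [[  59.8   -4.8   77. ]
 [-106.2   -2.1   77. ]]
rod button [[ 1.308e+02 -4.000e-01  6.480e+01]
 [ 1.333e+02  1.000e-01  6.480e+01]]
1.4 [[ -0.2 -15.6]]
1.5 [[ 1.2 -4.1]]
1.6 [[2.8 6.8]]
1.7 [[ 4.5 16.8]]
1.8 [[ 6.4 25.8]]
nut [[-106.4 -126.2   24. ]] bottle [[  55.2 -120.7  120. ]]
bed end/top y [[-162.9  -28.6   58. ]
 [-163.4   21.8   58. ]]
pin front/rear top [[  59.7   -4.1   77. ]
 [-106.3   -1.7   77. ]]
rod button [[130.7   0.4  64.8]
 [133.2   1.   64.8]]
1.4 [[ -0.5 -16.3]]
1.5 [[ 0.9 -4.7]]
1.6 [[2.4 6.1]]
1.7 [[ 4.2 16.1]]
1.8 [[ 6.  25.1]]
nut [[-106.3 -125.7   24. ]] bottle [[  55.2 -120.   120. ]]
bed end/top y [[-163.   -28.2   58. ]
 [-163.5   22.2   58. ]]
```

```bash
cat >> h.py <<'E'
F=np.array([.5705,-.0383,1.6955]); RF=Rdown(F[2]-np.pi/2)
def tofix(Wd):
    d=np.atleast_2d(Wd)-np.r_[F[:2],0];c,s=np.cos(F[2]),np.sin(F[2]);return (np.c_[c*d[:,0]+s*d[:,1],-s*d[:,0]+c*d[:,1],d[:,2]]*1e3).round(1)
def st():
    o=bot.observe(); f=o['contact_force'];c,s=np.cos(F[2]),np.sin(F[2])
    print('t',o['t'],'fix',tofix(o['tool_pos']),'F fix',np.round([c*f[0]+s*f[1],-s*f[0]+c*f[1],f[2]],1))
E
python3 - <<'E'
from h import *
st();plan(fix2w(F,(-.140,-.002,.09))[0],RF,8,1)
E
```

```text
t 2.3 fix [[-39.7 -40.9 390.5]] F fix [ 0.7  0.5 -0.1]
[[-3.7, 12.6, 37.7, 0.001, 0.001, -0.009, 1], [-3.9, 12.6, 37.7, 0.001, 0.001, -0.009, 1], [-4.0, 12.6, 37.6, 0.001, 0.001, -0.009, 1], [-4.1, 12.6, 37.6, 0.001, 0.001, -0.009, 1], [-4.3, 12.6, 37.6, 0.001, 0.001, -0.009, 1], [-4.4, 12.6, 37.6, 0.001, 0.001, -0.009, 1], [-4.6, 12.6, 37.6, 0.001, 0.001, -0.009, 1], [-4.7, 12.6, 37.6, 0.001, 0.001, -0.009, 1]]
```

Call:
send_rows --targets '[[[-4,25,25,0.001,0.001,-0.009,1],[-4,25,30,0.001,0.001,-0.009,1],[-4,20,40,0.001,0.001,-0.009,1],[-4,15,45,0.001,0.001,-0.009,1],[-4,10,45,0.001,0.001,-0.009,1],[-4,6,45,0.001,0.001,-0.009,1],[-4,0,40,0.001,0.001,-0.009,1],[-4,0,30,0.001,0.001,-0.009,1],[0,0,0,0,0,0,1]]]'

```text
t: 3.42
tool_pos: [0.5896, -0.1685, 0.085]
ee_rot: [[0.989, 0.15, 0.004], [0.15, -0.989, 0.006], [0.005, -0.006, -1.0]]
contact_force: [0.3, 0.1, -0.1]
width: 0.0002
```

```bash
python3 - <<'E'
from h import *
bot.snapshot('wrist');st()
o=bot.observe();print(RF.T@o['ee_rot'].round(4))
im=bot.snapshot('wrist');cv2.imwrite('pics/w2.png',im)
E
```

```text
t 3.475 fix [[-132.3   -4.2   87.1]] F fix [0.1 0.2 2.2]
[[ 0.99965455  0.02566153  0.00836133]
 [-0.02566153  0.99965455 -0.003991  ]
 [-0.0084      0.0038      1.        ]]
```

View pics/w2.png

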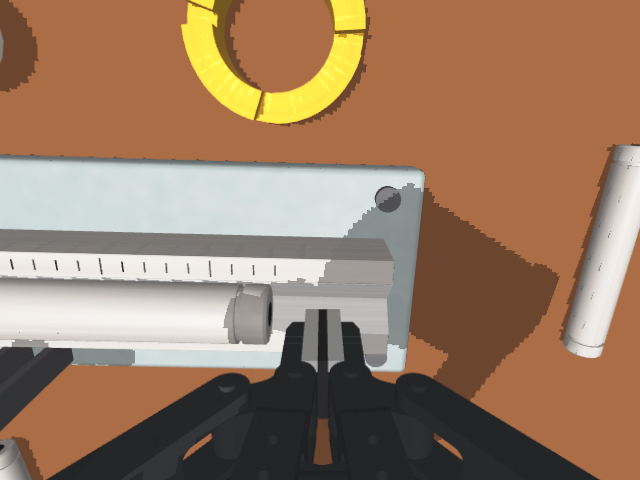

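```bash
python3 - <<'E'
from h import *
o=bot.observe();W=prm('wrist',o)
print('pin rear',tofix(onz(W,[(271,314)],.0648)),'top edge',tofix(onz(W,[(271,284),(271,343)],.0648)))
print('corner',tofix(onz(W,[(424,168),(405,371)],.022)),'bed end',tofix(onz(W,[(393,258)],.058)))
print('tcp px',proj(W,o['tool_pos']))
st();plan(fix2w(F,(-.130,0,.064))[0],RF,2,1)
E
```

```text
pin rear [[-108.4    0.2   64.8]] top edge [[-108.6  -15.    64.8]
 [-108.2   15.6   64.8]]
corner [[-183.5  -63.9   22. ]
 [-184.6   59.4   22. ]] bed end [[-164.4  -26.6   58. ]]
tcp px [[324.6657259  331.04505385]]
t 3.525 fix [[-133.2   -5.4   89. ]] F fix [-0.5 -0.5  0.4]
[[-2.8, -1.6, 12.4, -0.001, -0.006, 0.013, 1], [-2.7, -1.6, 12.5, -0.001, -0.006, 0.013, 1]]
```

Call:
send_rows --targets '[[[-3,0,10,0,-0.006,0.013,1],[-3,0,10,0,-0.006,0.013,1],[0,0,5,0,0,0,1],[0,0,1,0,0,0,1]]]'

```text
t: 4.03
tool_pos: [0.5898, -0.1713, 0.0667]
ee_rot: [[0.992, 0.123, 0.006], [0.123, -0.992, -0.002], [0.006, 0.002, -1.0]]
contact_force: [-1.0, -0.1, -0.1]
width: -0.0
```

```bash
python3 - <<'E'
from h import *
st();plan(fix2w(F,(-.130,0,.064))[0],RF,2,1)
E
```

```text
t 4.025 fix [[-134.4   -2.6   66.7]] F fix [ 0.   1.  -0.1]
[[-1.3, -2.2, 1.3, 0.001, -0.003, -0.001, 1], [-1.3, -2.2, 1.3, 0.001, -0.003, -0.001, 1]]
```

Call:
send_rows --targets '[[[-2,-4,2,0,-0.003,0,1],[-1,-4,1,0,-0.003,0,1],[0,-3,0,0,0,0,1],[0,-3,0,0,0,0,1],[0,-3,0,0,0,0,1]]]'

```text
t: 4.65
tool_pos: [0.5848, -0.1558, 0.0639]
ee_rot: [[0.992, 0.123, 0.001], [0.123, -0.992, -0.007], [0.001, 0.007, -1.0]]
contact_force: [0.6, -4.2, -2.5]
width: -0.0003
```

```bash
python3 - <<'E'
from h import *
st()
E
```

```text
t 4.65 fix [[-118.3    0.4   63.9]] F fix [-4.2 -0.  -2.5]
```

Call:
send_rows --targets '[[[0,-3,0,0,0,0,1],[0,-4,0,0,0,0,1],[0,-4,0,0,0,0,1],[0,-4,0,0,0,0,1],[0,-4,0,0,0,0,1],[0,-4,0,0,0,0,1]]]'

```text
t: 5.4
tool_pos: [0.5819, -0.1328, 0.0639]
ee_rot: [[0.992, 0.123, 0.002], [0.123, -0.992, -0.009], [0.001, 0.009, -1.0]]
contact_force: [-0.0, -4.5, -1.5]
width: 0.0001
```

```bash
python3 - <<'E'
from h import *
st();plan(fix2w(F,(-.070,0,.064))[0],RF,10,1)
E
```

```text
t 5.4 fix [[-95.2   0.4  63.9]] F fix [-4.5  0.6 -1.5]
[[0.0, -2.5, -0.0, 0.001, -0.0, -0.0, 1], [0.0, -2.5, -0.0, 0.001, -0.0, -0.0, 1], [0.0, -2.5, -0.0, 0.001, -0.0, -0.0, 1], [0.0, -2.5, -0.0, 0.001, -0.0, -0.0, 1], [0.0, -2.5, -0.0, 0.001, -0.0, -0.0, 1], [0.0, -2.5, -0.0, 0.001, -0.0, -0.0, 1], [0.0, -2.5, -0.0, 0.001, -0.0, -0.0, 1], [0.0, -2.5, -0.0, 0.001, -0.0, -0.0, 1], [0.0, -2.5, -0.0, 0.001, -0.0, -0.0, 1], [0.0, -2.5, -0.0, 0.001, -0.0, -0.0, 1]]
```

Friction is about 4.5 N and the push is tracking well. Home is expected at TCP x ≈ -47, so I'll go to about -62.

Call:
send_rows --targets '[[[0,-4,0,0,0,0,1],[0,-4,0,0,0,0,1],[0,-4,0,0,0,0,1],[0,-4,0,0,0,0,1],[0,-4,0,0,0,0,1],[0,-4,0,0,0,0,1],[0,-4,0,0,0,0,1],[0,-3,0,0,0,0,1],[0,-2,0,0,0,0,1]]]'

```text
t: 6.52
tool_pos: [0.5776, -0.0979, 0.0639]
ee_rot: [[0.992, 0.123, 0.002], [0.123, -0.992, -0.01], [0.001, 0.01, -1.0]]
contact_force: [0.6, -4.8, -1.1]
width: -0.0
```

```bash
python3 - <<'E'
from h import *
st();cv2.imwrite('pics/s3.png',cv2.resize(bot.snapshot('scene')[185:305,260:400],None,fx=5,fy=5,interpolation=cv2.INTER_CUBIC))
cv2.imwrite('pics/w3.png',bot.snapshot('wrist'))
E
```

```text
t 6.525 fix [[-60.    0.4  63.9]] F fix [-4.8  0.  -1.1]
```

View pics/s3.png

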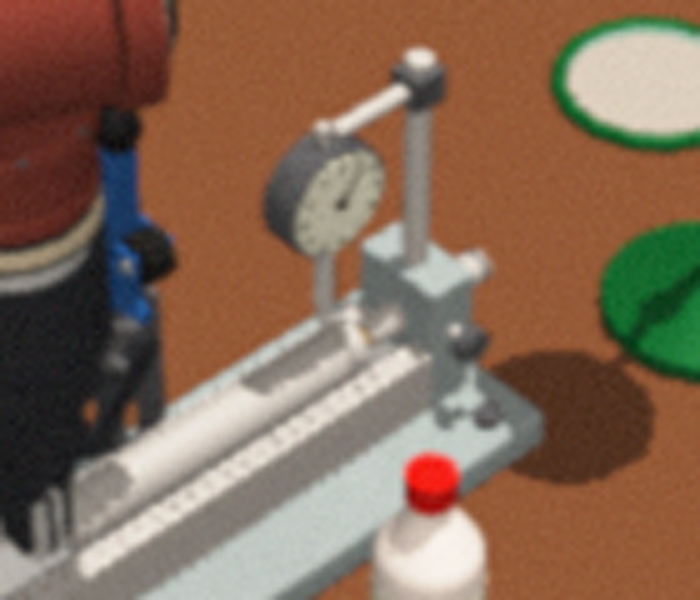

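View pics/w3.png

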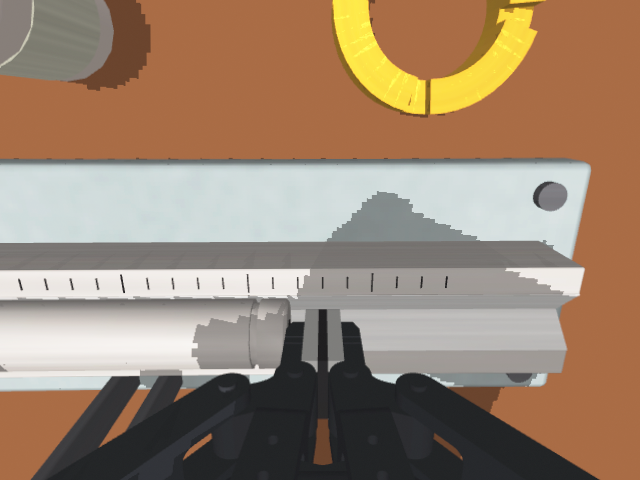

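The scene crop shows the pin end at (345,345) and the brass button at (365,335), so the gap is about 10 mm. Now slow steps.

Call:
send_rows --targets '[[[0,-1.5,0,0,0,0,1],[0,-1.5,0,0,0,0,1],[0,-1.5,0,0,0,0,1],[0,-1.5,0,0,0,0,1]]]'

```text
t: 7.12
tool_pos: [0.5769, -0.0924, 0.0639]
ee_rot: [[0.992, 0.123, 0.002], [0.123, -0.992, -0.011], [0.001, 0.011, -1.0]]
contact_force: [0.8, -5.7, -1.7]
width: -0.0
```

Call:
send_rows --targets '[[[0,-1,0,0,0,0,1],[0,-1,0,0,0,0,1],[0,-1,0,0,0,0,1]]]'

```text
t: 7.5
tool_pos: [0.5767, -0.091, 0.0639]
ee_rot: [[0.992, 0.123, 0.003], [0.123, -0.992, -0.014], [0.001, 0.014, -1.0]]
contact_force: [-0.3, -6.9, -2.1]
width: 0.0004
```

Call:
send_rows --targets '[[[0,-1.5,0,0,0,0,1],[0,-1.5,0,0,0,0,1]]]'

```text
t: 7.75
tool_pos: [0.5767, -0.091, 0.0641]
ee_rot: [[0.992, 0.123, 0.004], [0.123, -0.992, -0.021], [0.001, 0.021, -1.0]]
contact_force: [1.3, -9.4, -2.6]
width: -0.0001
```

Call:
send_rows --targets '[[[0,-1.5,0,0,0,0,1],[0,-1.5,0,0,0,0,1]]]'

```text
t: 8.0
tool_pos: [0.5767, -0.0911, 0.0642]
ee_rot: [[0.992, 0.123, 0.005], [0.123, -0.992, -0.027], [0.002, 0.027, -1.0]]
contact_force: [1.4, -9.5, -2.8]
width: -0.0003
```

```bash
python3 - <<'E'
from h import *
st();cv2.imwrite('pics/s4.png',cv2.resize(bot.snapshot('scene')[225:275,300:360],None,fx=10,fy=10,interpolation=cv2.INTER_CUBIC))
E
```

```text
t 8.0 fix [[-53.1   0.4  64.2]] F fix [-9.6 -0.2 -2.8]
```

View pics/s4.png

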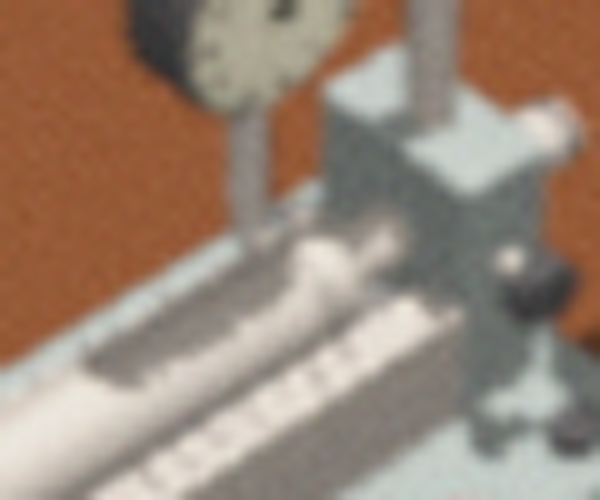

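The brass is no longer visible and motion has stalled at 9.5 N, against 4.8 N while sliding. To confirm it is seated, I'll press a bit more firmly while straightening the small tilt.

```bash
python3 - <<'E'
from h import *
plan(fix2w(F,(-.0515,0,.064))[0],RF,1,1)
E
```

```text
[[0.4, -1.6, 0.1, 0.027, -0.002, -0.002, 1]]
```

Call:
send_rows --targets '[[[0,-2.5,0,0,0,0,1],[0,-2.5,0,0,0,0,1]]]'

```text
t: 8.3
tool_pos: [0.5769, -0.091, 0.0646]
ee_rot: [[0.992, 0.123, 0.007], [0.123, -0.992, -0.037], [0.003, 0.038, -0.999]]
contact_force: [1.7, -12.5, -2.5]
width: -0.0005
```

```bash
python3 - <<'E'
from h import *
st()
E
```

```text
t 8.3 fix [[-53.1   0.2  64.6]] F fix [-12.6  -0.1  -2.5]
```

Call:
send_rows --targets '[[[0,-3.5,0,0.01,0,0,1],[0,-3.5,0,0.01,0,0,1]]]'

```text
t: 8.55
tool_pos: [0.5776, -0.0907, 0.0655]
ee_rot: [[0.992, 0.123, 0.009], [0.124, -0.992, -0.031], [0.005, 0.032, -0.999]]
contact_force: [2.1, -16.3, -3.2]
width: 0.0001
```

```bash
python3 - <<'E'
from h import *
st();o=bot.observe();W=prm('wrist',o);cv2.imwrite('pics/w4.png',bot.snapshot('wrist'));print(proj(W,fix2w(F,[(-.0435,0,.0648),(-.165,-.025,.058)])))
plan(o['tool_pos'],RF,1,1)
E
```

```text
t 8.55 fix [[-52.9  -0.5  65.5]] F fix [-16.5  -0.1  -3.2]
[[301.61555762 331.52391156]
 [597.46308516 264.65979832]]
[[-0.1, -0.0, 0.1, 0.032, -0.005, -0.001, 1]]
```

View pics/w4.png

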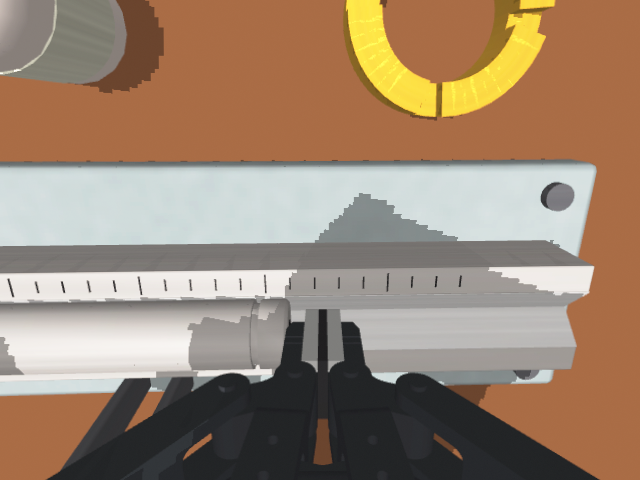

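The pin did not move under 16.5 N, so it is seated. Retreating along the groove, then up, then a look at the seat.

Call:
send_rows --targets '[[[0,3,0,0.03,-0.004,0,1],[0,8,0,0.01,0,0,1],[0,12,0,0,0,0,1],[0,12,-5,0,0,0,1],[0,0,-40,0,0,0,1],[10,0,-50,0,0,0,1],[15,0,-50,0,0,0,1],[15,-15,-40,0,0,0,1],[15,-30,-10,0,0,0,1],[10,-30,0,0,0,0,1],[10,-30,0,0,0,0,1],[5,-20,0,0,0,0,1],[0,0,0,0,0,0,1]]]'

```text
t: 10.22
tool_pos: [0.649, 0.0056, 0.272]
ee_rot: [[0.993, 0.119, 0.001], [0.119, -0.993, 0.019], [0.003, -0.018, -1.0]]
contact_force: [0.0, 1.0, -0.2]
width: 0.0002
```

```bash
python3 - <<'E'
from h import *
import pickle
bot.snapshot('top')
st();o=bot.observe();im=bot.snapshot('wrist');pickle.dump(o,open('w5.pkl','wb'));cv2.imwrite('pics/w5.png',im)
E
```

```text
t 10.275 fix [[ 33.  -83.2 271.9]] F fix [-0.4 -0.1 -0.1]
```

View pics/w5.png

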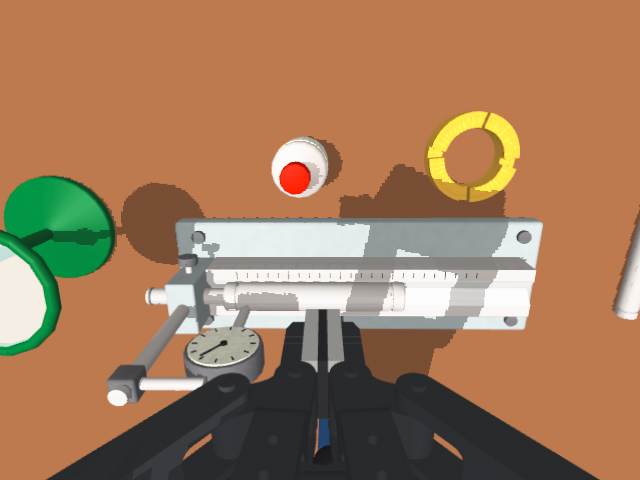

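```bash
python3 - <<'E'
from h import *
im=cv2.imread('pics/w5.png')
cv2.imwrite('pics/w5c.png',cv2.resize(im[260:330,160:290],None,fx=6,fy=6,interpolation=cv2.INTER_CUBIC))
E
```

```text
(no output)
```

View pics/w5c.png

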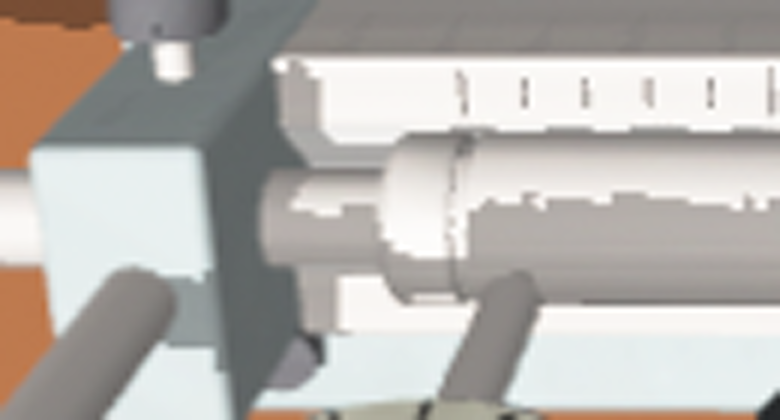

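The seat crop shows the pin end flush on the rod end at (385,215), with no brass and no gap. Next I'll go over the top to behind the knob.

```bash
python3 - <<'E'
from h import *
plan(fix2w(F,(.030,.080,.272))[0],RF,5,1)
E
```

```text
[[-32.6, 0.7, -0.1, -0.004, -0.001, -0.001, 1], [-32.6, 0.7, -0.1, -0.004, -0.001, -0.001, 1], [-32.6, 0.6, -0.1, -0.004, -0.001, -0.001, 1], [-32.6, 0.6, -0.1, -0.004, -0.001, -0.001, 1], [-32.6, 0.5, -0.1, -0.004, -0.001, -0.001, 1]]
```

Call:
send_rows --targets '[[[-30,1,0,-0.004,0,0.001,1],[-35,1,0,-0.004,0,0.001,1],[-35,1,0,-0.004,0,0.001,1],[-35,0,0,-0.004,0,0.001,1],[-20,0,0,-0.004,0,0.001,1],[-8,0,0,0,0,0,1],[0,0,0,0,0,0,1]]]'

```text
t: 11.2
tool_pos: [0.4814, -0.0254, 0.2698]
ee_rot: [[0.995, 0.102, 0.001], [0.102, -0.995, -0.005], [0.001, 0.005, -1.0]]
contact_force: [-0.9, 0.6, 0.1]
width: 0.0002
```

```bash
python3 - <<'E'
from h import *
st();o=bot.observe();W=prm('wrist',o);cv2.imwrite('pics/w6.png',bot.snapshot('wrist'));print(proj(W,fix2w(F,(.030,.048-.108*np.cos(1.54),.109+.108*np.sin(1.54)))))
plan(fix2w(F,(.030,.082,.207))[0],RF,2,1)
E
```

```text
t 11.2 fix [[ 23.9  86.8 269.8]] F fix [0.8 0.8 0.1]
[[309.68606809 201.60552645]]
[[2.1, -3.2, 31.4, 0.002, -0.0, -0.011, 1], [2.2, -3.1, 31.4, 0.002, -0.0, -0.011, 1]]
```

View pics/w6.png

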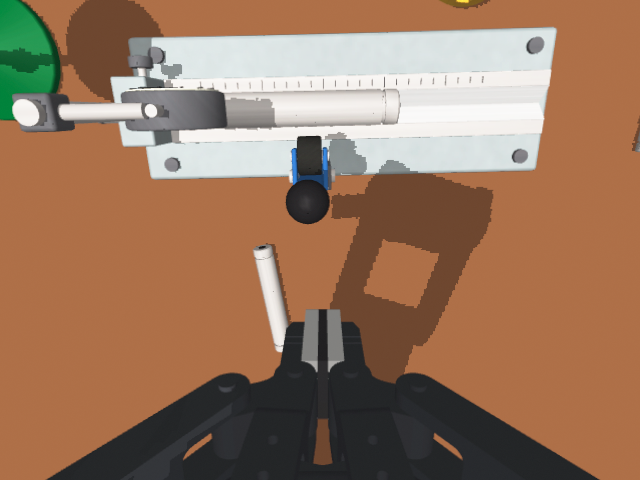

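The knob is at (308,201), within 2 px of the prediction, so the hold-down is still at about 1.54 rad.

Call:
send_rows --targets '[[[1,-4,25,0,0,-0.011,1],[1,-3,25,0,0,-0.011,1],[1,0,10,0,0,0,1],[4,0,0,0,0,0,1]]]'

```text
t: 11.75
tool_pos: [0.4911, -0.0183, 0.2092]
ee_rot: [[0.992, 0.124, 0.003], [0.124, -0.992, -0.005], [0.002, 0.005, -1.0]]
contact_force: [0.5, -0.0, -0.2]
width: -0.0001
```

```bash
python3 - <<'E'
from h import *
st();plan(fix2w(F,(.031,.070,.208))[0],RF,2,1)
E
```

```text
t 11.75 fix [[ 29.7  76.3 209.2]] F fix [-0.1 -0.5 -0.2]
[[3.2, -0.7, 0.6, 0.003, -0.001, -0.0, 1], [3.2, -0.7, 0.6, 0.003, -0.001, -0.0, 1]]
```

Call:
send_rows --targets '[[[5,-1,0,0.003,0,0,1],[5,0,0,0,0,0,1],[5,0,0,0,0,0,1],[5,0,0,0,0,0,1],[5,0,0,0,0,0,1],[5,0,0,0,0,0,1]]]'

```text
t: 12.5
tool_pos: [0.5227, -0.0137, 0.2105]
ee_rot: [[0.992, 0.124, 0.001], [0.124, -0.992, -0.002], [0.001, 0.002, -1.0]]
contact_force: [-1.6, 0.5, -0.8]
width: 0.0001
```

```bash
python3 - <<'E'
from h import *
st()
E
```

```text
t 12.5 fix [[ 30.4  44.4 210.5]] F fix [ 0.7  1.6 -0.8]
```

Call:
send_rows --targets '[[[6,0,2,0,0,0,1],[6,0,2,0,0,0,1],[6,0,2,0,0,0,1],[6,0,3,0,0,0,1],[6,0,3,0,0,0,1],[3,0,2,0,0,0,1]]]'

```text
t: 13.25
tool_pos: [0.5593, -0.0091, 0.1973]
ee_rot: [[0.992, 0.124, 0.005], [0.124, -0.992, -0.002], [0.004, 0.003, -1.0]]
contact_force: [-0.9, 0.1, 0.9]
width: 0.0002
```

```bash
python3 - <<'E'
from h import *
st();cv2.imwrite('pics/w7.png',bot.snapshot('wrist'));cv2.imwrite('pics/s7.png',cv2.resize(bot.snapshot('scene')[160:310,220:400],None,fx=4,fy=4))
E
```

```text
t 13.25 fix [[ 30.3   7.5 197.3]] F fix [0.2 0.8 0.9]
```

View pics/w7.png

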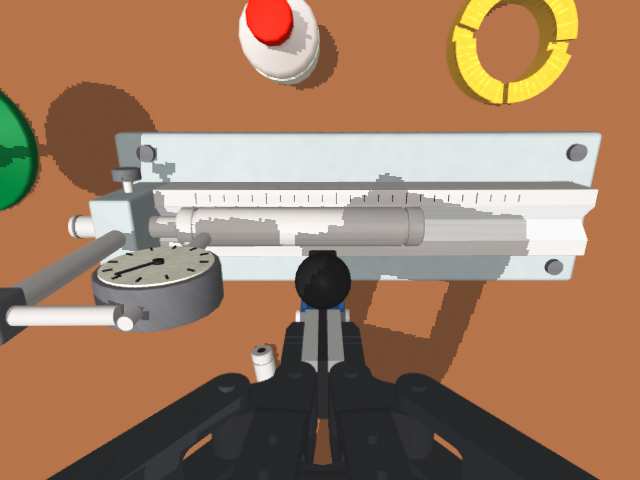

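View pics/s7.png

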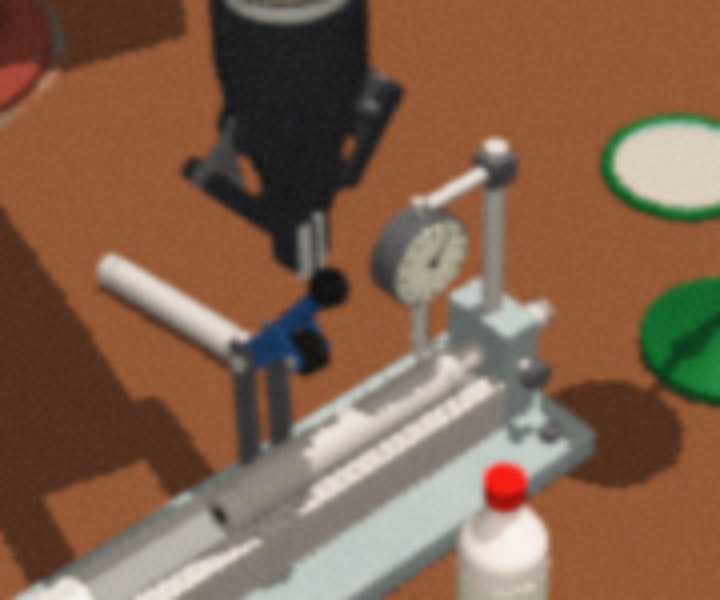

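The scene view shows the arm leaning over the groove at about 55° with the roller clear of the pin. I'll lift, move above the knob and press down along the arc, keeping the tool outboard of the dial.

Call:
send_rows --targets '[[[-2,0,-15,0,0,0,1],[0,0,-15,0,0,0,1],[12,0,0,0,0,0,1],[12,0,0,0,0,0,1],[3,0,0,0,0,0,1],[0,0,0,0,0,0,1]]]'

```text
t: 14.1
tool_pos: [0.5868, -0.006, 0.2308]
ee_rot: [[0.992, 0.124, 0.009], [0.124, -0.992, -0.003], [0.008, 0.004, -1.0]]
contact_force: [-0.2, 0.2, -0.4]
width: 0.0001
```

```bash
python3 - <<'E'
from h import *
st();plan(fix2w(F,(.0305,-.020,.212))[0],RF,2,1)
E
```

```text
t 14.1 fix [[ 30.  -20.2 230.8]] F fix [ 0.2  0.2 -0.4]
[[-0.2, -0.3, 9.4, 0.002, -0.004, -0.0, 1], [-0.1, -0.3, 9.4, 0.002, -0.004, -0.0, 1]]
```

Call:
send_rows --targets '[[[0,0,10,0.002,-0.006,0,1],[0,0,8,0,0,0,1],[3,0,6,0,0,0,1],[5,0,6,0,0,0,1],[5,0,6,0,0,0,1]]]'

```text
t: 14.72
tool_pos: [0.6028, -0.004, 0.1956]
ee_rot: [[0.992, 0.124, 0.011], [0.124, -0.992, -0.001], [0.011, 0.002, -1.0]]
contact_force: [0.4, 1.8, 3.6]
width: 0.0001
```

```bash
python3 - <<'E'
from h import *
st();cv2.imwrite('pics/s8.png',cv2.resize(bot.snapshot('scene')[160:310,220:400],None,fx=4,fy=4))
E
```

```text
t 14.725 fix [[ 30.  -36.4 195.6]] F fix [ 1.7 -0.6  3.6]
```

View pics/s8.png

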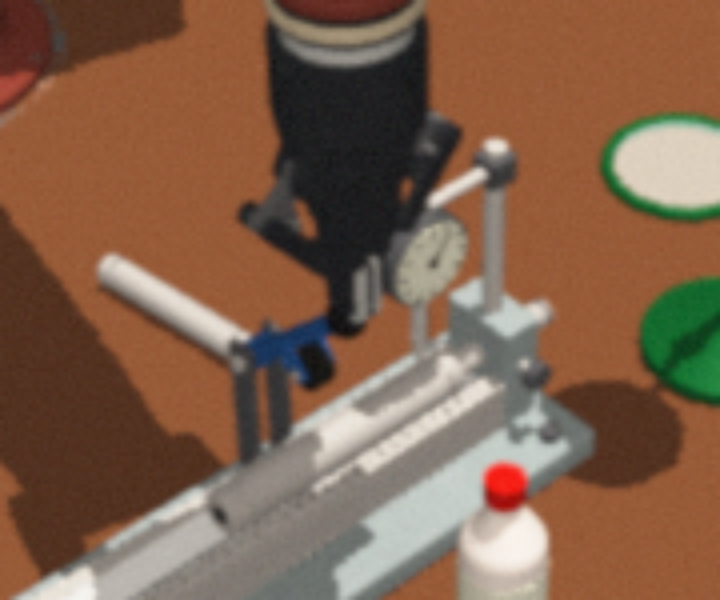

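Call:
send_rows --targets '[[[4,0,6,0,-0.008,0,1],[4,0,6,0,-0.003,0,1],[4,0,7,0,0,0,1],[3,0,7,0,0,0,1],[2,0,7,0,0,0,1]]]'

```text
t: 15.4
tool_pos: [0.6265, -0.0012, 0.164]
ee_rot: [[0.992, 0.124, 0.014], [0.124, -0.992, -0.001], [0.014, 0.003, -1.0]]
contact_force: [5.5, 2.6, 4.6]
width: 0.0001
```

```bash
python3 - <<'E'
from h import *
st();o=bot.observe();print((RF.T@o['ee_rot']).round(3))
E
```

```text
t 15.4 fix [[ 29.9 -60.2 164. ]] F fix [ 1.9 -5.8  4.6]
[[ 1.    -0.001  0.014]
 [ 0.001  1.     0.003]
 [-0.014 -0.003  1.   ]]
```

The tool has drifted about 9 mm outboard of the knob. I'll lift a little, recentre and go on.

Call:
send_rows --targets '[[[0,0,-8,0,-0.012,0,1],[-8,0,-2,0,0,0,1],[-1,0,5,0,0,0,1],[1,0,6,0,0,0,1],[1,0,7,0,0,0,1]]]'

```text
t: 16.02
tool_pos: [0.6154, -0.0027, 0.1508]
ee_rot: [[0.992, 0.124, -0.008], [0.124, -0.992, -0.003], [-0.009, 0.002, -1.0]]
contact_force: [1.1, 0.3, 1.9]
width: 0.0001
```

```bash
python3 - <<'E'
from h import *
st()
E
```

```text
t 16.025 fix [[ 29.8 -49.  150.8]] F fix [ 0.1 -1.2  1.9]
```

Call:
send_rows --targets '[[[3,0,4,0,0,0,1],[3,0,4,0,0,0,1],[1,0,4,0,0,0,1],[0,0,4,0,0,0,1],[0,0,3,0,0,0,1],[0,0,3,0,0,0,1]]]'

```text
t: 16.77
tool_pos: [0.6221, -0.0018, 0.1261]
ee_rot: [[0.992, 0.124, -0.011], [0.124, -0.992, -0.003], [-0.011, 0.002, -1.0]]
contact_force: [0.4, -0.1, 0.8]
width: -0.0
```

```bash
python3 - <<'E'
from h import *
st();cv2.imwrite('pics/s9.png',cv2.resize(bot.snapshot('scene')[160:310,220:400],None,fx=4,fy=4));cv2.imwrite('pics/w9.png',bot.snapshot('wrist'))
E
```

```text
t 16.775 fix [[ 29.8 -55.8 126.1]] F fix [-0.2 -0.4  0.8]
```

View pics/s9.png

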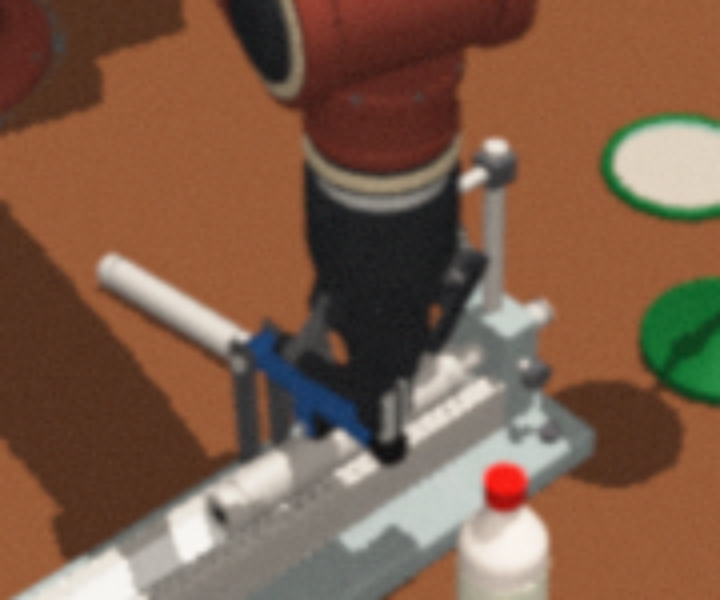

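View pics/w9.png

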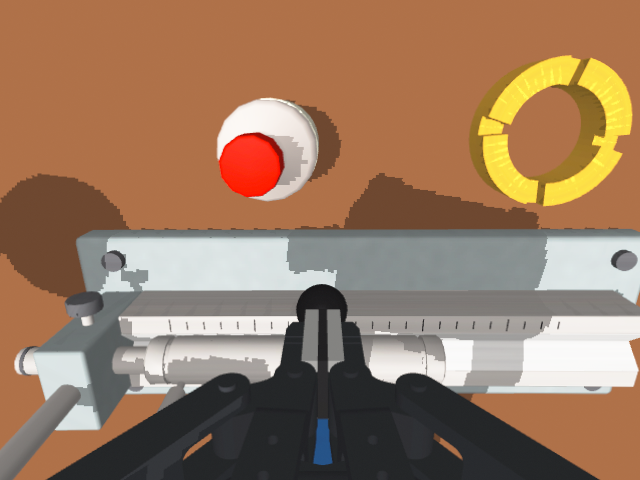

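Call:
send_rows --targets '[[[0,0,2,0,0,0,1],[0,0,2,0,0,0,1],[0,0,2,0,0,0,1]]]'

```text
t: 17.25
tool_pos: [0.6219, -0.0018, 0.1198]
ee_rot: [[0.992, 0.124, -0.011], [0.124, -0.992, -0.003], [-0.011, 0.002, -1.0]]
contact_force: [1.2, 0.3, 1.7]
width: -0.0001
```

Call:
send_rows --targets '[[[0,0,2,0,0,0,1],[0,0,2,0,0,0,1]]]'

```text
t: 17.5
tool_pos: [0.6223, -0.0018, 0.1188]
ee_rot: [[0.992, 0.124, -0.011], [0.124, -0.992, -0.003], [-0.011, 0.002, -1.0]]
contact_force: [-3.9, 0.8, 10.5]
width: -0.0001
```

Call:
send_rows --targets '[[[0,0,2.5,0,0,0,1],[0,0,2.5,0,0,0,1]]]'

```text
t: 17.75
tool_pos: [0.6223, -0.0018, 0.1187]
ee_rot: [[0.992, 0.124, -0.012], [0.124, -0.992, -0.004], [-0.012, 0.002, -1.0]]
contact_force: [-5.7, 0.5, 12.4]
width: 0.0
```

Call:
send_rows --targets '[[[0,0,2.5,0,0,0,1],[0,0,2.5,0,0,0,1]]]'

```text
t: 18.0
tool_pos: [0.6223, -0.0018, 0.1187]
ee_rot: [[0.992, 0.125, -0.013], [0.124, -0.992, -0.004], [-0.013, 0.002, -1.0]]
contact_force: [-5.4, 0.5, 11.8]
width: -0.0001
```

```bash
python3 - <<'E'
from h import *
st()
E
```

```text
t 18.0 fix [[ 29.8 -55.9 118.7]] F fix [ 1.2  5.3 11.8]
```

Call:
send_rows --targets '[[[0,0,4,0,0.005,0,1],[0,0,4,0,0.005,0,1]]]'

```text
t: 18.25
tool_pos: [0.6224, -0.0018, 0.1182]
ee_rot: [[0.992, 0.125, -0.004], [0.125, -0.992, -0.003], [-0.004, 0.003, -1.0]]
contact_force: [-9.8, 0.4, 18.8]
width: 0.0001
```

```bash
python3 - <<'E'
from h import *
st()
E
```

```text
t 18.25 fix [[ 29.7 -56.1 118.2]] F fix [ 1.6  9.7 18.8]
```

Bearing at 18.8 N with no further travel. Lifting straight off to look.

Call:
send_rows --targets '[[[0,0,-4,0,0,0,1],[0,0,-10,0,0,0,1],[2,0,-25,0,0,0,1],[5,0,-40,0,0,0,1],[10,0,-45,0,0,0,1],[15,0,-40,0,0,0,1],[15,0,-30,0,0,0,1],[0,0,0,0,0,0,1]]]'

```text
t: 19.25
tool_pos: [0.6686, 0.0047, 0.314]
ee_rot: [[0.992, 0.125, -0.014], [0.125, -0.992, -0.003], [-0.014, 0.001, -1.0]]
contact_force: [0.3, -0.2, -0.3]
width: 0.0003
```

```bash
python3 - <<'E'
from h import *
bot.snapshot('top')
st();o=bot.observe();W=prm('wrist',o);im=bot.snapshot('wrist');cv2.imwrite('pics/w10.png',im)
s=bot.snapshot('scene');cv2.imwrite('pics/s10.png',cv2.resize(s[180:310,240:400],None,fx=4.5,fy=4.5,interpolation=cv2.INTER_CUBIC))
for a in(-.03,0,.03,.06):
    k=fix2w(F,(.030,.048-.108*np.cos(a),.109+.108*np.sin(a)));print(a,proj(W,k),proj(prm('scene'),k))
E
```

```text
t 19.3 fix [[  30.7 -101.6  311.7]] F fix [ 1.  -0.1 -0.9]
-0.03 [[324.08362731 251.0742011 ]] [[317.50877525 273.9102757 ]]
0 [[324.09861044 252.2498519 ]] [[317.50360892 272.84549878]]
0.03 [[324.11364661 253.54522181]] [[317.46775752 271.75254609]]
0.06 [[324.12871936 254.96177525]] [[317.40109545 270.63240251]]
```

View pics/w10.png

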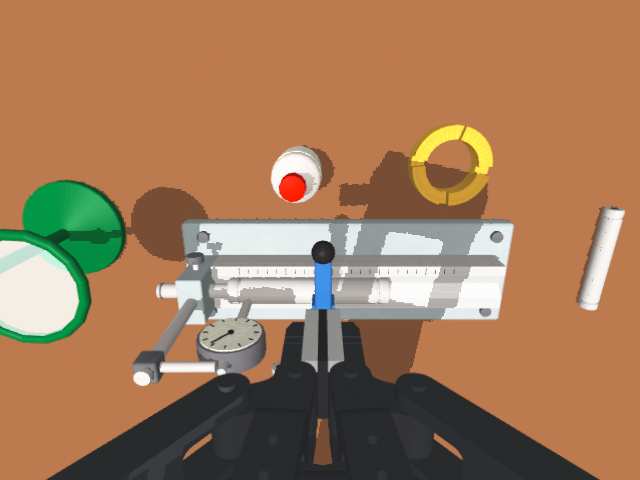

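View pics/s10.png

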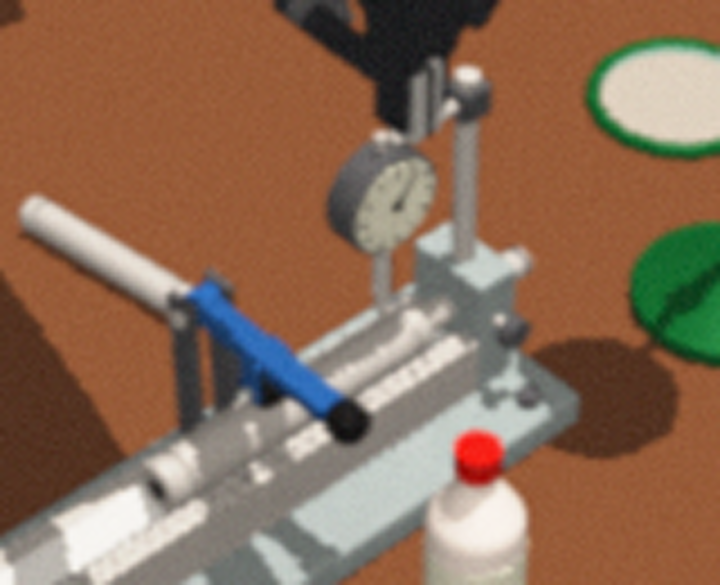

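```bash
python3 - <<'E'
import cv2
im=cv2.imread('pics/w10.png');cv2.imwrite('pics/w10c.png',cv2.resize(im[255:330,170:310],None,fx=5.5,fy=5.5,interpolation=cv2.INTER_CUBIC))
E
```

```text
(no output)
```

View pics/w10c.png

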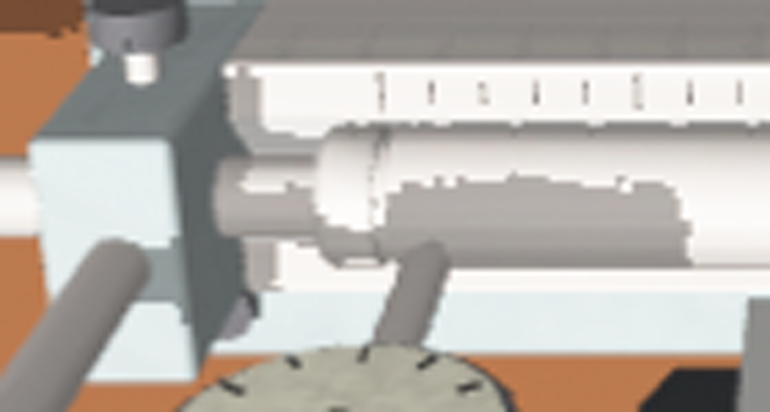

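The knob is at its θ≈0 position, the pin end is flush on the rod with no brass showing, and the robot is clear. Handing in.

```bash
python3 - <<'E'
from cell import bot
print(bot.finish_job())
E
```

```text
the job is handed in; nothing more can be done
None
```

The pin is seated against the stop rod and the hold-down arm is down on it. I handed the job in at about 19.4 s of the 61 s allowed.

- **Seating the pin:** With the arm still raised, I pushed the pin about 65 mm along the groove with the shut fingertips. It slid at about 5 N and stopped dead. It did not move when I pressed up to 16.5 N, and a close view showed the end flush with no brass.
- **Hold-down:** I pushed the knob over from behind, then pressed it down from above. It stopped firm at level, with about 19 N at the knob, and I lifted clear.
- **Last checks:** Both camera views put the knob within about 1 px of its level position. The pin was still flush on the rod with no gap or brass visible. The dial, nut, bottle and magnifier looked untouched, and the robot was touching nothing.
- **What disagreed:** My first camera estimate put the travel at about 71 mm, but the pin stopped after about 65 mm. I trusted the force and the close view. On the way down the tool drifted about 9 mm outboard of the knob, so I lifted slightly and recentred. Side force there was about 6 N.

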